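Rock a brace bar on a sprung stud to its marked angle and hold it for tacking

TASK

Hold the brace bar at its marked angle, ready to be tack-welded. Take the bar by the orange block on its angle gauge, rest its middle level on the lumpy top of the blue sprung stud, then rock it there, raising its left end, until the swinging black pointer settles on the gauge's red mark; finish still gripping it motionless, the dial not leaning forward or back, the middle of the bar keeping the stud pressed a few millimetres into its spring but not to its stop. Leave the square tube offcut, the ring washer and the bolt alone.

Things in the scene. Friction and masses are not known exactly. Their poses are not given: they have to be found in the camera images.
- brace: Loose brace, about 0.56 kg, balanced about its middle: rusty flat bar, 32 (x) by 300 (y, length) by 8 mm, with an angle gauge upright on its middle. Origin: centre of the bar's underside; z up; dial looks to its own -x, towards the robot. Above the origin: gauge foot up to 18 mm, dial case 76 mm across, 16 mm thick, centred at 54 mm, neck, orange grip block from 96 to 130 mm.
- grip (a point): Where to grip the brace, from above, either way round: in the orange block, 26 (x) by 26 (y) by 34 mm high. 115 mm above the bar's underside, 2 mm in +x from the brace's z axis; turns with the brace. Fingertips 19 mm below this point still clear the dial case.
- under (a point): The middle of the bar's underside (the brace's origin), the place that rests on the stud.
- end_low (a point): Middle of the underside of the bar's right end (-y end, 150 mm from the middle), the end that goes down. At the end it must be clear of the bench.
- pointer (a joint): Gauge reading, rad: the black weighted pointer hangs freely from the dial's centre, stays plumb, and swings for about a second after a movement. 0 with the bar level; equals the brace's tilt by the right-hand rule about its own +x axis, so it grows as the bar's left (own +y) end is raised and the grip block leans right (own -y).
- mark (a joint): Setting of the red mark on the dial's rim, rad, on the same scale as the pointer: it was set before the start, between 0.20 and 0.45, and stays. The pointer is on the mark when both values are equal.
- pointer_tip (a point): Tip of the pointer, 30 mm below the dial's centre when the bar is level (54 - 30 = 24 mm above the bar's underside).
- mark_tip (a point): Middle of the red mark (5 mm wide) on the dial, 30 mm from the dial's centre; to the right of the dial's lowest point, seen from the robot. Its y axis runs along the dial's circumference.
- stud_base: Fixed rest: a dark steel plate 90 by 90 by 10 mm with a blue sleeve 42 mm across up to 68 mm height, carrying the sprung stud. Origin: the centre of the plate's underside, on the bench.
- stud_top (a point): Centre of the stud's crowned steel head (37 mm across), on its axis, 100 mm above the bench when free; moves down with it. The crown falls 5 mm to its edge and is uneven: a weld lump 8 mm off centre stands about as high as the centre, so the bar touches off-centre and the touching place moves as the bar rocks.
- stud (a joint): How far the stud is pressed down into its spring, m: 0 free, 0.014 at its stop. It takes about 2 N to start and then 0.7 N per mm (about 5.5 N at 5 mm); it springs back up.
- square_tube: Bystander: rusty square tube offcut, 30 by 85 by 30 mm, loose. Origin: centre of its underside.
- ring_washer: Bystander: flat pale brass ring, 58 mm across, 8 mm high, loose. Origin: centre of its underside.
- bolt_a: Bystander: rusty bolt lying down, 27 by 65 by 24 mm, loose. Origin: centre of its underside.

How it is judged:
By the outcome, as a careful person would: the job done as asked, in the order asked, and still so for the second after the job is handed in, while the arm keeps its last pose, push and grip.
It also fails if it takes over 46 s, if anything falls off the work surface, if the arm or the gripper's body presses on something with over 40 N, if the wrist force passes 120 N, or if a joint passes its speed limit or range.

ROBOT

A 7-joint arm with a two-finger parallel gripper is mounted at the origin on a cart in front of the work surface, level with it; the furniture and walls round the work are solid. World frame = base frame: x ahead of the robot, y to its left, z up, the work surface at z = 0. Lengths are in m, angles in rad, forces in N, time in s.
With the tool pointing down it reaches from about 0.4 to 0.925 m from the base axis. Payload 5.6 kg.
Tool frame: the origin (TCP) lies midway between the tips of the shut fingers; the grasp point (between the pads) lies 19 mm behind it; z points along the fingers, y is the line along which they close (so a half turn about z gives the same grasp; the last joint's range is limited). The gripper opens to 85 mm and grips with 20 to 120 N. Pads are 22 mm wide; open, the fingers measure 114 mm over their backs; the gripper's body (76 mm by 85 mm) begins 54 mm behind the grasp point. The pads swing forward as they close: fully open they stand 13 mm farther back than shut.
Start: joints at [-1.185, 0.468, -0.012, 1.603, 0.006, 1.071, -0.056], TCP at [0.27, 0.591, 0.231] pointing down, gripper open.
Joint ranges: [-2.53, 2.53], [-0.31, 2.02], [-1.57, 1.55], [0.28, 2.44], [-1.29, 4.43], [0.15, 1.84], [-2.92, 2.92]. Speed limits (rad/s): [2.57, 2.57, 3.14, 3.14, 3.14, 3.14, 3.14].

INTERFACE

Orientations are given as a unit quaternion [w, x, y, z].
In Python, from bench import readout, viewer, job, spot_in, trace, mark_of gives the robot as it stands.
- The arm moves only by the tool arm_command, never from a script. Its argument "targets" is a list of rows, each a list of 6 numbers: the shift along the tool's x, y, z in m, then the turn, a rotation vector about the tool's x, y, z in degrees. A call has 1 to 8 rows; each row is the pose to reach, as a shift and turn from the pose commanded when the call began, along the tool's axes at that moment; what a row does not reach only later rows make up. A row lasts 1/12 s, in which the tool goes at most 41.7 mm and 7.16 degrees, less where a joint would pass 70% of its speed; a pose out of reach is approached as far as the arm can. A call with a gripper value outside its range is refused whole. "grip" is the finger opening in m, from 0 to 0.0854, set as the call begins (left out, the last holds). The fingers move at their own pace and stop on an object; the grip force is fixed at half the most. Time passes only in rows, so rows that repeat a pose let the fingers close. It gives the time, the measured TCP pose, the force, the opening and the grip force at its end, in the units of the state.
- readout.state(): the state, without advancing time (a new reading comes with each control period).
- viewer.capture(name): name is "scene" or "top" or "wrist"; returns a dict with "color" (400x640x3 uint8, red, green, blue), "fx", "fy", "cx", "cy" (pixels), "k1" (the pictures are not rectified: a ray, as slopes to the right and down, at radius r is drawn at 1 + k1 r^2 times it, then the intrinsics apply), "cam_to_world" (4x4, takes a point from camera to world coordinates). Camera axes: x right, y down, z forward; pixel columns grow to the right and rows downward; lengths in m; the calibration is good to about 2 mm. A picture is of the moment at which its call begins. There is no depth.
- job.hand_in(): hands the job in; it is judged then, once.
Trained networks look in the newest picture that a camera, given by its name, has taken for a name from the list of things; names that differ only in an ending like _2 or _b are one class to them, and where a whole thing is asked for, a point or a joint stands for the part that bears it (a point fixed in the world has none). Each returns a list of dicts, best first, with "conf" (0 to 1); they miss things now and then, are a little off and sometimes report something else, mostly with a low value. They report only what shows in the picture. A call takes as long as a camera call.
- spot_in(camera, query): "point" ([column, row] in pixels, amid what is visible of it).
- trace(camera, query): "region" (400x640 bool, what is visible of it) and "point" ([column, row] in pixels, amid what is visible of it).
- mark_of(camera, query): "point" ([column, row] in pixels: a listed point, or the origin of a listed thing).
The state is a dict: "time": time; "joint_pos": joint angles; "qvel": joint speeds; "tau": joint torques, N m; "tcp_pos": TCP position; "orientation": TCP orientation; "force": force on the tool from outside, world axes, zero at the start; "ft_torque": the same for the moment, N m; "finger_gap": finger opening in m; "grasp_force": force on a finger pad.
Only numpy, scipy, OpenCV 4.12 (cv2) and the standard library are available. Lean on these libraries where they do the work, as an engineer would, in place of code of your own. Each camera call takes 0.05 s, during which the arm holds its last target. There are 200 camera calls.

## Working session

There is one attempt and no reset: what is moved stays moved. The work goes in short steps, Python scripts to look and compute and a tool call to move; the robot and the scene stay as the last step left them, time stands still between calls to the robot, and variables do not carry over. Pictures are saved under pics/ and viewed, at most 13 in all, crops included, and the job is handed in when it is done.

Besides the shell and the picture viewer there is one more tool, called after "Call:" by a JSON object that holds its "name" and its "arguments". arm_command: Moves the arm, as the interface text tells. Its arguments: {"type":"object","properties":{"targets":{"type":"array","items":{"type":"array","items":{"type":"number"}}},"grip":{"type":"number"}},"required":["targets"]}

```bash
mkdir -p pics; ls; cat > h.py <<'E'
import numpy as np, cv2
from scipy.optimize import least_squares
from scipy.spatial.transform import Rotation as R
from bench import readout, viewer, job, spot_in, trace, mark_of
def ray(c,p):
    d=np.array([(p[0]-c['cx'])/c['fx'],(p[1]-c['cy'])/c['fy']]);u=d.copy()
    for _ in range(20): u=d/(1+c['k1']*(u@u))
    M=np.array(c['cam_to_world']);v=M[:3,:3]@np.array([u[0],u[1],1]);return M[:3,3],v/np.linalg.norm(v)
def atz(c,p,z):
    o,v=ray(c,p);return o+v*(z-o[2])/v[2]
def tri(obs):
    A=np.zeros((3,3));b=np.zeros(3)
    for c,p in obs:
        o,v=ray(c,p);P=np.eye(3)-np.outer(v,v);A+=P;b+=P@o
    x=np.linalg.solve(A,b);return x,[np.linalg.norm((np.eye(3)-np.outer(v,v))@(x-o)) for o,v in (ray(c,p) for c,p in obs)]
def proj(c,X):
    M=np.array(c['cam_to_world']);q=M[:3,:3].T@(np.asarray(X)-M[:3,3]);u=q[:2]/q[2];u=u*(1+c['k1']*(u@u))
    return np.array([u[0]*c['fx']+c['cx'],u[1]*c['fy']+c['cy']])
def save(c,n,box=None,k=1):
    im=c['color'][:,:,::-1]
    if box: im=im[box[1]:box[3],box[0]:box[2]]
    cv2.imwrite('pics/'+n,cv2.resize(im,None,fx=k,fy=k,interpolation=cv2.INTER_CUBIC))
E
python3 - <<'E'
from h import *
C={n:viewer.capture(n) for n in ('scene','top','wrist')}
for n in C: save(C[n],n+'0.png'); print(n,np.round(C[n]['cam_to_world'],3).tolist(),C[n]['fx'],C[n]['k1'])
for q in ['grip','under','end_low','mark_tip','pointer_tip','stud_top','stud_base','square_tube','ring_washer','bolt_a','brace']:
    obs=[]
    for n in C:
        r=mark_of(n,q)[:2]
        print(q,n,[(np.round(a['point']).tolist(),round(a['conf'],2)) for a in r])
        if r and r[0]['conf']>.4: obs.append((C[n],r[0]['point']))
    if len(obs)>1: print('   ',np.round(tri(obs)[0],4),np.round(tri(obs)[1],4))
print(readout.state())
E
```

```text
pics
scene [[-0.855, -0.388, 0.343, 0.222], [-0.518, 0.656, -0.549, 0.388], [-0.012, -0.648, -0.762, 0.914], [0.0, 0.0, 0.0, 1.0]] 459.9360771713805 -0.10951916113476325
top [[0.047, -0.975, 0.219, 0.348], [-0.999, -0.046, 0.012, -0.199], [-0.002, -0.219, -0.976, 1.122], [0.0, 0.0, 0.0, 1.0]] 514.2166295121888 0.03576008943043898
wrist [[0.416, 0.877, 0.24, 0.209], [0.909, -0.4, -0.112, 0.618], [-0.002, 0.265, -0.964, 0.374], [0.0, 0.0, 0.0, 1.0]] 312.43280035648854 -0.03644308951374953
grip scene [([352.0, 256.0], 0.61)]
grip top [([262.0, 262.0], 0.55)]
grip wrist []
    [ 0.4302 -0.0759  0.1066] [0.0038 0.0038]
under scene [([352.0, 286.0], 0.89)]
under top [([266.0, 264.0], 0.83)]
under wrist []
    [ 0.4294 -0.072  -0.0062] [0.0024 0.0024]
end_low scene [([382.0, 236.0], 0.75)]
end_low top [([337.0, 271.0], 0.96)]
end_low wrist []
    [ 0.4249 -0.2254 -0.0026] [0.002 0.002]
mark_tip scene []
mark_tip top []
mark_tip wrist []
pointer_tip scene [([387.0, 172.0], 0.6), ([354.0, 285.0], 0.3)]
pointer_tip top [([328.0, 134.0], 0.28)]
pointer_tip wrist []
stud_top scene [([268.0, 198.
[... 904 characters left out ...]
me': 1.8, 'joint_pos': array([-1.18498966,  0.46747824, -0.01155717,  1.60271006,  0.00599426,
        1.07142057, -0.05629189]), 'qvel': array([-0.00082708, -0.00017901,  0.00057942, -0.00083406, -0.00087795,
        0.00135091,  0.00069465]), 'tau': array([ 6.79472269e-04, -5.32230020e+01,  2.19065021e-02, -2.51623571e+01,
        1.15403370e-02,  1.25227074e-03,  2.03512172e-05]), 'tcp_pos': array([0.27032159, 0.59111987, 0.2313003 ]), 'orientation': array([2.82353023e-05, 2.12815358e-01, 9.77092433e-01, 4.63694159e-06]), 'force': array([-0.5060314 , -0.28078517,  0.03885624]), 'ft_torque': array([0.03184801, 0.009901  , 0.00828448]), 'grasp_force': 0.0, 'finger_gap': 0.08518048432711767}
```

View images.

View pics/scene0.png

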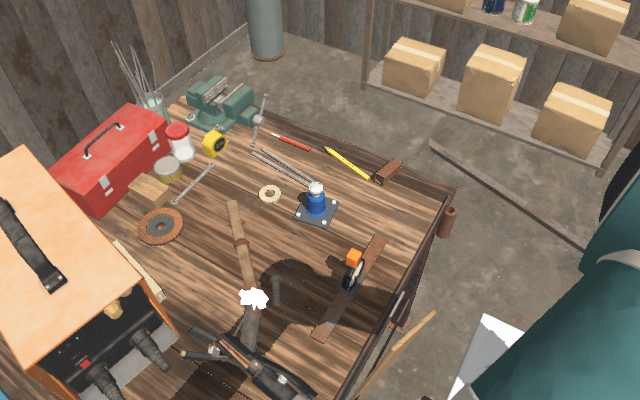

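View pics/top0.png

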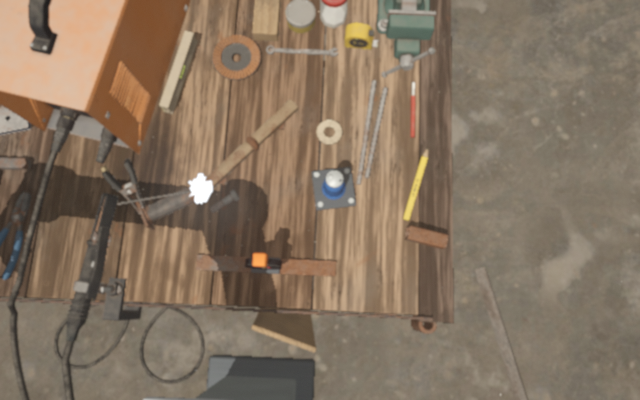

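```bash
python3 - <<'E'
from h import *
C={n:viewer.capture(n) for n in ('scene','top')}
for n in C:
    m=trace(n,'brace')[0]['region']; im=cv2.cvtColor(C[n]['color'],cv2.COLOR_RGB2HSV)
    g=mark_of(n,'grip')[0]['point']
    # bar ends: extreme pixels along the principal axis
    ys,xs=np.nonzero(m); P=np.c_[xs,ys].astype(float); d=np.linalg.svd(P-P.mean(0),full_matrices=False)[2][0]; t=(P-P.mean(0))@d
    e=[P[t<t.min()+3].mean(0),P[t>t.max()-3].mean(0)]
    w=[atz(C[n],p,.006) for p in e]; dd=w[0]-w[1]; 
    if dd[1]<0: dd=-dd
    print(n,np.round(w,4).tolist(),'mid',np.round((w[0]+w[1])/2,4),'len',np.linalg.norm(dd),'yaw',np.degrees(np.arctan2(-dd[0],dd[1])))
    o=((im[...,0]>5)&(im[...,0]<18)&(im[...,1]>190)&(im[...,2]>120)); o&=cv2.dilate(m.astype(np.uint8),np.ones((15,15)))>0
    yy,xx=np.nonzero(o); print('orange',xx.mean(),yy.mean(),len(xx),[xx.min(),xx.max(),yy.min(),yy.max()],'at .125',atz(C[n],[xx.mean(),yy.mean()],.125))
    print('grip net at .115',g,atz(C[n],g,.115))
    sp=spot_in(n,'stud_top'); print('stud',[(s['point'],s['conf']) for s in sp[:2]])
    s=mark_of(n,'stud_base')[0]['point']; print('base',atz(C[n],s,0)); 
    for s in mark_of(n,'stud_top')[:2]: print('top',s['point'],atz(C[n],s['point'],.1))
E
```

```text
scene [[0.4249, -0.2156, 0.006], [0.4271, 0.0782, 0.006]] mid [ 0.426  -0.0687  0.006 ] len 0.2937211800189175 yaw -0.4274143570435753
orange 350.74285714285713 261.3857142857143 70 [np.int64(346), np.int64(357), np.int64(248), np.int64(267)] at .125 [ 0.42550197 -0.05319282  0.125     ]
grip net at .115 [352.5, 256.8] [ 0.43021123 -0.07011738  0.115     ]
stud [([314.7, 189.7], 0.43)]
base [ 6.04074289e-01 -1.99008278e-01 -1.11022302e-16]
top [313.9, 187.3] [ 0.60211566 -0.19963563  0.1       ]
top [[0.4286, 0.0742, 0.006], [0.4275, -0.2188, 0.006]] mid [ 0.4281 -0.0723  0.006 ] len 0.29300163338823326 yaw -0.2232037182603736<stdin>:13: RuntimeWarning: Mean of empty slice.
  ret = ret.dtype.type(ret / rcount)
Traceback (most recent call last):
ValueError: zero-size array to reduction operation minimum which has no identity
```

```bash
python3 - <<'E'
from h import *
C={n:viewer.capture(n) for n in ('scene','top')}
s=readout.state();q=s['orientation'];T=R.from_quat(q[[1,2,3,0]]);p=s['tcp_pos']
t=np.array([.429,-.071,.26]);ims=[]
for n,c in C.items():
    im=c['color'][:,:,::-1].copy()
    for a in np.linspace(0,1,12):
        x=p+(t-p)*a
        for z,col in ((x[2],(0,0,255)),(0,(0,255,0)),(x[2]+.1,(255,0,0))):
            u=proj(c,[x[0],x[1],z]); cv2.circle(im,tuple(int(v) for v in np.clip(u,-999,999)),3,col,-1)
    ims.append(im)
cv2.imwrite('pics/path.png',cv2.resize(np.vstack(ims),(480,600)))
print(T.as_matrix().round(3),'shift',T.inv().apply(t-p))
Rt=np.array([[-1,0,0],[0,1,0],[0,0,-1.]])
print('rot',(T.inv()*R.from_matrix(Rt)).as_rotvec(degrees=True))
E
```

```text
[[-0.909  0.416  0.   ]
 [ 0.416  0.909  0.   ]
 [-0.     0.    -1.   ]] shift [-0.41968674 -0.5361688  -0.02870789]
rot [ 1.11468078e-03  1.90518113e-03 -2.45741240e+01]
```

View pics/path.png

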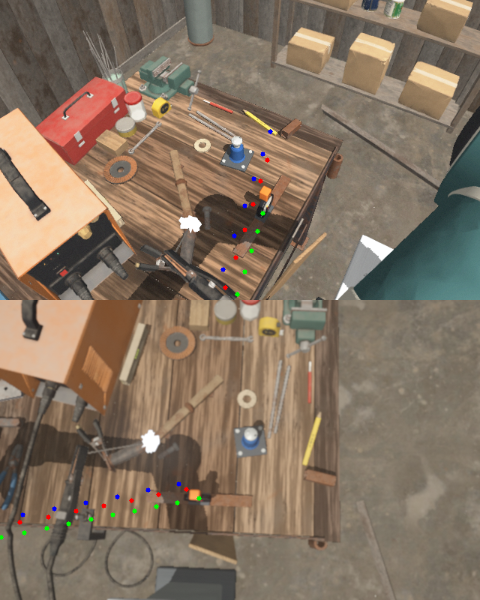

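View pics/wrist0.png

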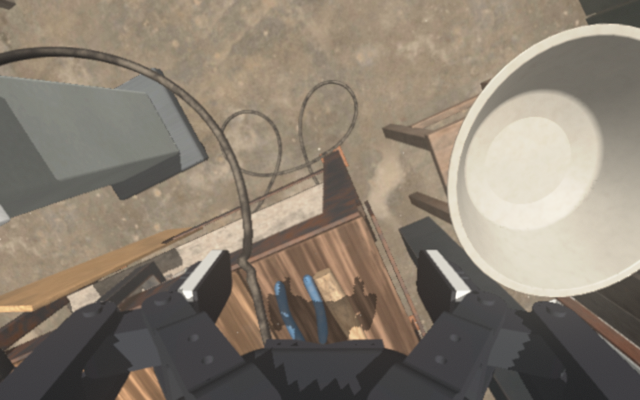

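Call:
{"name": "arm_command", "arguments": {"targets": [[0, 0, -0.04, 0, 0, 0], [0, 0, -0.08, 0, 0, 0], [0, 0, -0.12, 0, 0, 0], [-0.02, -0.026, -0.15, 0, 0, 0], [-0.045, -0.057, -0.15, 0, 0, 0], [-0.07, -0.089, -0.15, 0, 0, 0], [-0.095, -0.121, -0.15, 0, 0, 0], [-0.12, -0.153, -0.15, 0, 0, 0]]}}

```text
time: 3.02
tcp_pos: [0.316, 0.4002, 0.3816]
orientation: [0.0, 0.213, 0.977, 0.0]
force: [1.4, -1.1, 0.6]
finger_gap: 0.0852
grasp_force: 0.0
```

Call:
{"name": "arm_command", "arguments": {"targets": [[-0.025, -0.032, 0, 0, 0, -3], [-0.05, -0.064, 0, 0, 0, -6], [-0.075, -0.096, 0, 0, 0, -9], [-0.1, -0.128, 0, 0, 0, -12], [-0.125, -0.16, 0, 0, 0, -15], [-0.15, -0.191, 0, 0, 0, -18], [-0.175, -0.223, 0, 0, 0, -21], [-0.2, -0.255, 0, 0, 0, -24.6]]}}

```text
time: 3.68
tcp_pos: [0.3916, 0.085, 0.3816]
orientation: [0.0, -0.002, 1.0, 0.0]
force: [1.5, -0.0, 0.1]
finger_gap: 0.0855
grasp_force: 0.0
```

```bash
cat > go.py <<'E'
import sys
from h import *
# tool-frame shift/turn to a target TCP position with closing along y, tool tilt about world x (deg)
def need(t,yaw=0,tilt=0,s=None):
    s=s or readout.state();q=s['orientation'];T=R.from_quat(q[[1,2,3,0]])
    Rt=R.from_euler('z',yaw,degrees=True)*R.from_euler('x',tilt,degrees=True)*R.from_matrix(np.diag([-1.,1,-1]))
    print('tcp',s['tcp_pos'].round(4),'t',round(s['time'],2),'F',s['force'].round(2),'gap',round(s['finger_gap'],4),'gf',round(s['grasp_force'],1))
    print('shift',T.inv().apply(np.array(t)-s['tcp_pos']).round(4),'turn',(T.inv()*Rt).as_rotvec(degrees=True).round(2))
if __name__=='__main__': need([float(a) for a in sys.argv[1:4]],*[float(a) for a in sys.argv[4:]])
E
python3 go.py .429 -.071 .26
```

```text
tcp [0.3916 0.085  0.3816] t 3.68 F [ 1.46 -0.    0.13] gap 0.0855 gf 0.0
shift [-0.0368 -0.1562  0.1215] turn [0.06 0.05 0.19]
```

Call:
{"name": "arm_command", "arguments": {"targets": [[-0.0075, -0.031, 0.01, 0, 0, 0], [-0.015, -0.062, 0.03, 0, 0, 0], [-0.022, -0.094, 0.05, 0, 0, 0], [-0.03, -0.125, 0.075, 0, 0, 0], [-0.037, -0.156, 0.1, 0, 0, 0.2], [-0.037, -0.156, 0.12, 0, 0, 0.2], [-0.037, -0.156, 0.12, 0, 0, 0.2]]}}

```text
time: 4.27
tcp_pos: [0.4263, -0.0703, 0.2583]
orientation: [-0.003, 0.004, 1.0, -0.001]
force: [-1.4, 0.6, -1.3]
finger_gap: 0.0853
grasp_force: 0.0
```

```bash
cat > look.py <<'E'
from h import *
C={n:viewer.capture(n) for n in ('scene','top','wrist')}
for q in ['grip','under','end_low','pointer_tip','mark_tip','stud_top','stud_base']:
    obs=[]
    for n in C:
        r=mark_of(n,q)[:1]
        if r and r[0]['conf']>.3: obs.append((C[n],r[0]['point'])); print(q,n,np.round(r[0]['point'],1),round(r[0]['conf'],2))
    if len(obs)>1: print('   ',np.round(tri(obs)[0],4),np.round(tri(obs)[1],4))
E
python3 - <<'E'
from look import *
c=C['wrist'];save(c,'w1.png')
print('wrist grip@.115',[atz(c,r['point'],.115).round(4) for r in mark_of('wrist','grip')[:1]])
im=cv2.cvtColor(c['color'],cv2.COLOR_RGB2HSV)
o=((im[...,0]>5)&(im[...,0]<20)&(im[...,1]>190)&(im[...,2]>100)).astype(np.uint8)
n,l,s,ce=cv2.connectedComponentsWithStats(o);k=1+s[1:,4].argmax();print(s[k],ce[k],atz(c,ce[k],.13))
from go import need; need([.429,-.071,.096])
E
```

```text
grip scene [351.5 257.4] 0.58
grip top [260.5 261.5] 0.95
grip wrist [320.5 190.3] 0.93
    [ 0.4305 -0.0726  0.108 ] [0.0027 0.0034 0.0008]
under scene [355.1 286.7] 0.97
under top [264.7 263.9] 0.65
under wrist [318.6 170. ] 0.96
    [ 0.4268 -0.0729 -0.0046] [0.0078 0.0059 0.0047]
end_low scene [380.1 238.5] 0.92
end_low top [333.3 269.8] 0.57
end_low wrist [205.5 173.3] 0.63
    [ 0.4288 -0.2198 -0.0006] [0.004  0.0038 0.0067]
pointer_tip scene [377.8 235.4] 0.33
pointer_tip wrist [320.4 167.1] 0.53
    [ 0.3873 -0.0716  0.2233] [0.003 0.003]
mark_tip top [427.6 237.1] 0.44
stud_top scene [317.6 186.9] 0.49
stud_top top [334.3 180.2] 0.52
    [ 0.6007 -0.2115  0.0911] [0.0012 0.0012]
stud_base scene [313.5 211.1] 0.62
stud_base top [329.4 190.8] 0.58
stud_base wrist [227.  287.8] 0.78
    [ 0.6015 -0.2043  0.0047] [0.0059 0.0036 0.0057]
wrist grip@.115 [array([ 0.4297, -0.0725,  0.115 ])]Traceback (most recent call last):
  File "<stdin>", line 6, in <module>
ValueError: attempt to get argmax of an empty sequence
```

View pics/w1.png

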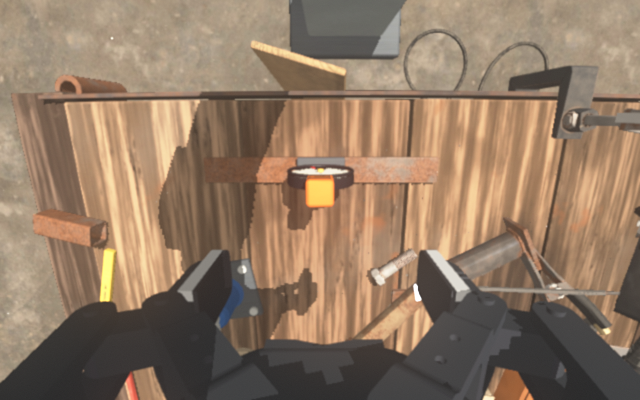

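Call:
{"name": "arm_command", "arguments": {"targets": [[-0.001, -0.001, 0.03, 0, 0, 0], [-0.001, -0.001, 0.065, 0, 0, 0], [-0.001, -0.001, 0.095, 0, 0, 0], [-0.001, -0.001, 0.125, 0, 0, 0], [-0.001, -0.001, 0.15, 0, 0, 0], [-0.001, -0.001, 0.163, 0, 0, 0], [-0.001, -0.001, 0.163, 0, 0, 0], [-0.001, -0.001, 0.163, 0, 0, 0]]}}

```text
time: 6.18
tcp_pos: [0.4295, -0.0702, 0.098]
orientation: [-0.001, 0.002, 1.0, -0.0]
force: [0.7, 0.2, 0.8]
finger_gap: 0.0853
grasp_force: 0.0
```

```bash
python3 go.py .430 -.072 .097; python3 -c "
from h import *
c=viewer.capture('scene')
save(c,'s1.png',(290,190,430,310),5)"
```

```text
tcp [ 0.4295 -0.0702  0.098 ] t 6.18 F [0.71 0.18 0.77] gap 0.0853 gf 0.0
shift [-0.0005 -0.0018  0.001 ] turn [-0.03 -0.09 -0.19]
```

View pics/s1.png

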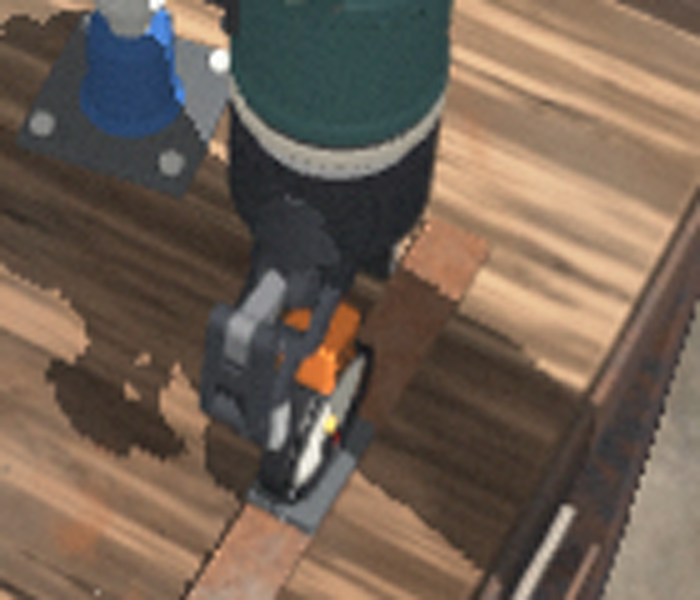

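Call:
{"name": "arm_command", "arguments": {"targets": [[0, -0.0015, 0, 0, 0, 0], [0, -0.0015, 0, 0, 0, 0], [0, -0.0015, 0, 0, 0, 0], [0, -0.0015, 0, 0, 0, 0], [0, -0.0015, 0, 0, 0, 0], [0, -0.0015, 0, 0, 0, 0]], "grip": 0.01}}

```text
time: 6.73
tcp_pos: [0.4305, -0.0717, 0.099]
orientation: [0.001, 0.002, 1.0, 0.0]
force: [-0.6, -0.2, 5.9]
finger_gap: 0.0249
grasp_force: 60.6
```

```bash
python3 go.py .430 -.072 .097
```

```text
tcp [ 0.4305 -0.0717  0.099 ] t 6.73 F [-0.59 -0.21  5.91] gap 0.0249 gf 60.6
shift [ 0.0005 -0.0003  0.002 ] turn [ 0.    0.1  -0.17]
```

Call:
{"name": "arm_command", "arguments": {"targets": [[0, 0, -0.008, 0, 0, 0], [0, 0, -0.025, 0, 0, 0], [0, 0, -0.05, 0, 0, 0], [0, 0, -0.08, 0, 0, 0], [0, 0, -0.11, 0, 0, 0], [0, 0, -0.135, 0, 0, 0], [0, 0, -0.15, 0, 0, 0], [0, 0, -0.15, 0, 0, 0]]}}

```text
time: 7.4
tcp_pos: [0.431, -0.0716, 0.2509]
orientation: [0.003, 0.001, 1.0, 0.001]
force: [1.6, -0.7, -5.6]
finger_gap: 0.0252
grasp_force: 59.9
```

Call:
{"name": "arm_command", "arguments": {"targets": [[0, 0, 0, 0, 0, 0], [0, 0, 0, 0, 0, 0], [0, 0, 0, 0, 0, 0]]}}

```text
time: 7.65
tcp_pos: [0.4283, -0.0714, 0.2467]
orientation: [-0.002, 0.002, 1.0, -0.0]
force: [0.6, -0.2, -5.7]
finger_gap: 0.0256
grasp_force: 59.9
```

```bash
python3 - <<'E'
from look import *
from go import need
for n in C:
    for r in mark_of(n,'stud_top')[:2]: print(n,'top',np.round(r['point'],1),round(r['conf'],2),atz(C[n],r['point'],.1).round(4))
    for r in mark_of(n,'stud_base')[:1]: print(n,'base',np.round(r['point'],1),round(r['conf'],2),atz(C[n],r['point'],0).round(4))
    for r in trace(n,'stud_base')[:1]:
        ys,xs=np.nonzero(r['region']);print('  region',xs.min(),xs.max(),ys.min(),ys.max())
need([.605,-.2,.249])
print(readout.state()['ft_torque'])
a=C['wrist']['color'];b=C['top']['color'];s=C['scene']['color']
im=np.vstack([np.hstack([a[200:400,100:400],b[140:340,200:500]]),np.hstack([s[130:330,230:530],s[130:330,230:530]*0])])[:,:,::-1]
cv2.imwrite('pics/m2.png',cv2.resize(im,(780,520),interpolation=cv2.INTER_CUBIC))
E
```

```text
grip scene [358.2 215.2] 0.56
grip top [246.6 254.6] 0.77
grip wrist [327.7 271.3] 0.55
    [ 0.4265 -0.069   0.2624] [0.0024 0.0011 0.0033]
under scene [358.7 248.7] 0.63
under top [259.2 261.2] 0.71
under wrist [322.1 201.1] 0.81
    [ 0.4243 -0.0749  0.1468] [0.0038 0.001  0.0037]
end_low scene [390.3 199.5] 0.79
end_low top [335.3 264.7] 0.94
end_low wrist [138.4 203.6] 0.59
    [ 0.4241 -0.2194  0.151 ] [0.0046 0.0004 0.0044]
pointer_tip scene [356.5 243.4] 0.6
pointer_tip wrist [324.9 196.7] 0.48
    [ 0.4221 -0.0714  0.1659] [0.0027 0.0027]
stud_top scene [357.5 213.7] 0.74
stud_top top [335.  181.9] 0.67
stud_top wrist [201.2 342.9] 0.49
    [ 0.5459 -0.1963  0.1233] [0.0727 0.0461 0.0305]
stud_base scene [314.9 211. ] 0.84
stud_base top [328.6 190.7] 0.58
stud_base wrist [226.1 299.3] 0.56
    [ 0.5988 -0.2012  0.0158] [0.0045 0.0028 0.0056]
scene top [357.5 213.7] 0.74 [ 0.4781 -0.183   0.1   ]
scene top [311.5 186.9] 0.5 [ 0.6076 -0.1978  0.1   ]
scene base [314.9 211. ] 0.84 [ 0.6055 -0.2062  0.    ]
  region 294 337 181 228
top top [335.  181.9] 0.67 [ 0.5962 -0.2126  0.1   ]
top base [328.6 190.7] 0.58 [ 0.5996 -0.2005  0.    ]
  region 311 355 167 210
wrist top [201.2 342.9] 0.49 [ 0.6041 -0.2098  0.1   ]
wrist base [226.1 299.3] 0.56 [ 0.6122 -0.2125  0.    ]
  region 188 251 263 340
tcp [ 0.4297 -0.0715  0.2483] t 9.3 F [-0.43 -0.8  -4.96] gap 0.025 gf 59.9
shift [-0.1757 -0.128  -0.0007] turn [-0.    0.   -0.17]
[0.00166254 0.04708775 0.03726868]
```

View pics/m2.png

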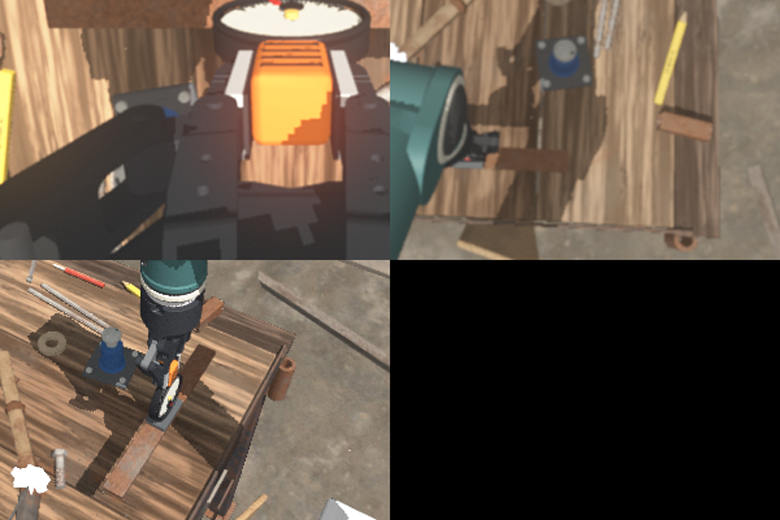

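```bash
python3 - <<'E'
from h import *
C={n:viewer.capture(n) for n in ('scene','top')}
I={'scene':cv2.imread('pics/scene0.png'),'top':cv2.imread('pics/top0.png')}
def T(z): return np.array([0,0,z])
from scipy.optimize import least_squares
for n,(u,v) in {'scene':(316,188),'top':(334,179)}.items():
    h=cv2.cvtColor(I[n],cv2.COLOR_BGR2HSV).astype(int)
    g=np.zeros(h.shape[:2],np.uint8);s=slice(v-14,v+14),slice(u-14,u+14)
    g[s]=((h[s][...,1]<60)&(h[s][...,2]>125));k,l,st,ce=cv2.connectedComponentsWithStats(g);j=1+st[1:,4].argmax()
    print(n,'head',st[j],ce[j],atz(C[n],ce[j],.098).round(4))
    b=((h[...,0]>100)&(h[...,0]<125)&(h[...,1]>120)).astype(np.uint8); b[:v-20]=0;b[v+40:]=0;b[:,:u-25]=0;b[:,u+25:]=0
    k,l,st,ce=cv2.connectedComponentsWithStats(b);j=1+st[1:,4].argmax();print('blue',st[j],ce[j])
    # predicted head-disc pixel box for a trial centre
    for X in ([.600,-.205],[.605,-.205],[.600,-.200]): print(X,proj(C[n],X+[.098]).round(1),proj(C[n],X+[0]).round(1))
ims=[cv2.resize(I['top'][150:220,300:370],(390,390),interpolation=cv2.INTER_CUBIC),cv2.resize(I['scene'][165:235,282:352],(390,390),interpolation=cv2.INTER_CUBIC)]
cv2.imwrite('pics/stud.png',np.hstack(ims))
E
```

```text
scene head [302 174  23  23 246] [313.06910569 185.48373984] [ 0.6077 -0.2049  0.098 ]
blue [306 192  21  25 381] [315.85301837 205.46456693]
[0.6, -0.205] [315.9 186.7] [316.5 212.2]
[0.605, -0.205] [314.1 185.9] [314.8 211.4]
[0.6, -0.2] [314.8 188.1] [315.5 213.6]
top head [324 170  20  18 277] [333.74368231 178.38628159] [ 0.6039 -0.2098  0.098 ]
blue [324 185  16   8  48] [331.16666667 189.125     ]
[0.6, -0.205] [331.3 180.1] [330.6 190.6]
[0.605, -0.205] [331.5 177.8] [330.7 188.4]
[0.6, -0.2] [328.9 180. ] [328.4 190.5]
```

View pics/stud.png

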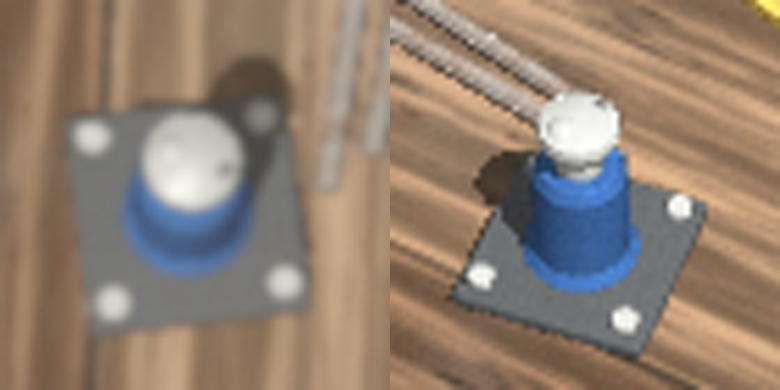

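Call:
{"name": "arm_command", "arguments": {"targets": [[-0.012, -0.01, 0, 0, 0, 0], [-0.035, -0.028, 0, 0, 0, 0], [-0.062, -0.049, 0, 0, 0, 0], [-0.09, -0.071, 0, 0, 0, 0], [-0.118, -0.093, 0, 0, 0, 0], [-0.145, -0.114, 0.005, 0, 0, 0], [-0.166, -0.13, 0.012, 0, 0, -0.2], [-0.176, -0.138, 0.018, 0, 0, -0.2]]}}

```text
time: 10.07
tcp_pos: [0.6077, -0.2124, 0.2292]
orientation: [0.0, -0.0, 1.0, -0.001]
force: [-0.5, 0.2, -5.8]
finger_gap: 0.0251
grasp_force: 60.2
```

Call:
{"name": "arm_command", "arguments": {"targets": [[0, 0, 0, 0, 0, 0], [0, 0, 0, 0, 0, 0], [0, 0, 0, 0, 0, 0], [0, 0, 0, 0, 0, 0], [0, 0, 0, 0, 0, 0], [0, 0, 0, 0, 0, 0]]}}

```text
time: 10.57
tcp_pos: [0.6053, -0.2093, 0.2309]
orientation: [0.0, -0.001, 1.0, 0.0]
force: [-0.3, 0.5, -5.9]
finger_gap: 0.0254
grasp_force: 60.2
```

```bash
python3 - <<'E'
from look import *
from go import need
need([.6055,-.2095,.22])
a=C['wrist']['color'];b=C['top']['color'];s=C['scene']['color']
im=np.hstack([s[110:260,230:430],b[110:260,260:460]])[:,:,::-1]
im=cv2.resize(im,(800,300),interpolation=cv2.INTER_CUBIC)
w=np.zeros((300,800,3),np.uint8);w[:,:480]=cv2.resize(a[150:350,160:480],(480,300))[:,:,::-1]
cv2.imwrite('pics/m3.png',np.vstack([im,w]))
E
```

```text
grip scene [314.8 139. ] 0.62
grip top [335.2 155.1] 0.6
grip wrist [327.2 271.8] 0.85
    [ 0.6062 -0.2093  0.2463] [0.0034 0.0031 0.0006]
under scene [315.4 176.2] 0.65
under top [335.6 172.8] 0.82
under wrist [324.3 200.2] 0.71
    [ 0.6063 -0.2114  0.1258] [0.0014 0.0026 0.0019]
end_low scene [345.4 137. ] 0.76
end_low top [409.7 179.5] 0.64
end_low wrist [139.3 199.4] 0.96
    [ 0.6037 -0.3597  0.13  ] [0.0036 0.003  0.0015]
pointer_tip scene [315.9 172. ] 0.57
pointer_tip top [332.7 174.1] 0.44
pointer_tip wrist [325.2 196.8] 0.46
    [ 0.5994 -0.2079  0.1459] [0.0012 0.0014 0.0026]
mark_tip scene [347.6 137.3] 0.31
mark_tip wrist [310.8 201.2] 0.52
    [ 0.5473 -0.2179  0.2792] [0.0167 0.0167]
stud_top scene [312.4 186.5] 0.41
stud_top top [335.4 180.7] 0.53
stud_top wrist [324.1 186.9] 0.56
    [ 0.6058 -0.2107  0.0866] [0.0068 0.0046 0.0029]
stud_base scene [317.5 210.7] 0.82
stud_base top [329.5 188.3] 0.67
stud_base wrist [322.6 172.7] 0.84
    [ 0.6025 -0.2074  0.0035] [0.0035 0.0055 0.0045]
tcp [ 0.6053 -0.21    0.2303] t 11.77 F [-0.4   0.48 -5.97] gap 0.0252 gf 60.2
shift [-0.0002  0.0005  0.0103] turn [-0.    0.01  0.03]
```

View pics/m3.png

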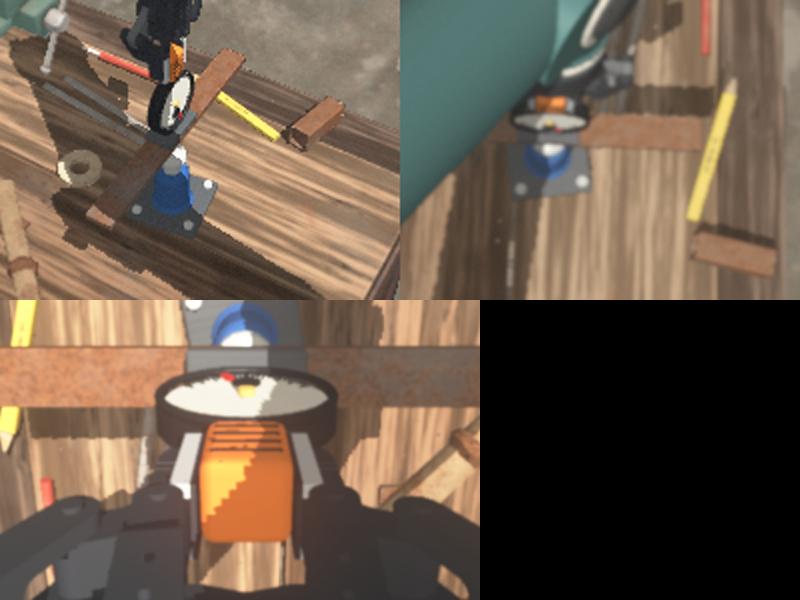

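```bash
python3 - <<'E'
from h import *
c=viewer.capture('wrist');h=cv2.cvtColor(c['color'],cv2.COLOR_RGB2HSV).astype(int)
b=((h[...,0]>100)&(h[...,0]<125)&(h[...,1]>110)).astype(np.uint8);b[:,:280]=0;b[:,370:]=0
k,l,st,ce=cv2.connectedComponentsWithStats(b);j=1+st[1:,4].argmax();print('blue',st[j],ce[j])
for r in range(140,182,3): print(r,h[r,323].tolist(),end=' ')
print()
# bright head columns just above bar edge
for r in range(168,182): 
    m=np.nonzero((h[r,290:360,1]<50)&(h[r,290:360,2]>120))[0]+290; print(r,(m.min(),m.max(),len(m)) if len(m) else None)
for X in ([.603,-.2095],):
    t=np.linspace(0,2*np.pi,73)
    for nm,rr,z in (('sleeve68',.021,.068),('head95',.0185,.095),('sleevebot',.021,.01)):
        p=np.array([proj(c,[X[0]+rr*np.cos(a),X[1]+rr*np.sin(a),z]) for a in t]);print(nm,p.min(0).round(1),p.max(0).round(1))
    print('plate edge',proj(c,[X[0]-.045,X[1],.01]))
print('bar near edge',proj(c,[.587,-.2095,.132]),'bar far',proj(c,[.619,-.2095,.132+.008]), 'near top',proj(c,[.587,-.2095,.14]))
E
```

```text
blue [303 153  22  26 230] [314.45217391 164.20434783]
140 [21, 11, 162] 143 [10, 10, 160] 146 [26, 13, 159] 149 [17, 14, 129] 152 [114, 44, 121] 155 [111, 92, 125] 158 [112, 79, 110] 161 [110, 94, 127] 164 [109, 123, 179] 167 [109, 136, 220] 170 [109, 51, 225] 173 [30, 1, 255] 176 [0, 0, 255] 179 [0, 0, 255] 
168 (np.int64(290), np.int64(301), 12)
169 (np.int64(290), np.int64(301), 12)
170 (np.int64(290), np.int64(327), 16)
171 (np.int64(290), np.int64(329), 24)
172 (np.int64(290), np.int64(332), 30)
173 (np.int64(290), np.int64(333), 31)
174 (np.int64(290), np.int64(335), 35)
175 (np.int64(290), np.int64(336), 37)
176 (np.int64(290), np.int64(337), 41)
177 (np.int64(290), np.int64(338), 42)
178 (np.int64(290), np.int64(339), 44)
179 (np.int64(290), np.int64(339), 46)
180 (np.int64(302), np.int64(338), 30)
181 (np.int64(321), np.int64(327), 7)
sleeve68 [304.  162.2] [346.1 203.4]
head95 [305.  169.2] [345.4 208.6]
sleevebot [307.  155.1] [342.7 190.3]
plate edge [324.89613012 134.01556895]
bar near edge [325.40911804 180.10945677] bar far [325.38283781 221.90171445] near top [325.46413127 182.18499104]
```

Call:
{"name": "arm_command", "arguments": {"targets": [[0, -0.001, 0.006, 0, 0, 0], [0, -0.001, 0.014, 0, 0, 0], [0, -0.001, 0.021, 0, 0, 0], [0, -0.001, 0.026, 0, 0, 0], [0, -0.001, 0.028, 0, 0, 0], [0, -0.001, 0.028, 0, 0, 0], [0, -0.001, 0.028, 0, 0, 0], [0, -0.001, 0.028, 0, 0, 0]]}}

```text
time: 12.48
tcp_pos: [0.6056, -0.2112, 0.2026]
orientation: [0.0, -0.0, 1.0, -0.0]
force: [-0.4, -0.5, -5.7]
finger_gap: 0.0252
grasp_force: 60.2
```

Call:
{"name": "arm_command", "arguments": {"targets": [[0, 0, 0.001, 0, 0, 0], [0, 0, 0.002, 0, 0, 0], [0, 0, 0.003, 0, 0, 0], [0, 0, 0.003, 0, 0, 0], [0, 0, 0.003, 0, 0, 0], [0, 0, 0.003, 0, 0, 0]]}}

```text
time: 12.98
tcp_pos: [0.6054, -0.211, 0.1995]
orientation: [0.0, -0.0, 1.0, 0.0]
force: [-0.5, 0.8, -5.2]
finger_gap: 0.0254
grasp_force: 60.4
```

Call:
{"name": "arm_command", "arguments": {"targets": [[0, 0, 0.001, 0, 0, 0], [0, 0, 0.002, 0, 0, 0], [0, 0, 0.002, 0, 0, 0], [0, 0, 0.002, 0, 0, 0], [0, 0, 0.002, 0, 0, 0]]}}

```text
time: 13.4
tcp_pos: [0.6055, -0.211, 0.1975]
orientation: [0.0, -0.0, 1.0, -0.0]
force: [-0.3, 1.9, -2.6]
finger_gap: 0.0252
grasp_force: 60.8
```

Call:
{"name": "arm_command", "arguments": {"targets": [[0, 0, 0.001, 0, 0, 0], [0, 0, 0.002, 0, 0, 0], [0, 0, 0.002, 0, 0, 0], [0, 0, 0.002, 0, 0, 0], [0, 0, 0.002, 0, 0, 0]]}}

```text
time: 13.82
tcp_pos: [0.6054, -0.211, 0.1954]
orientation: [0.0, -0.0, 1.0, -0.0]
force: [0.1, 1.1, -1.0]
finger_gap: 0.0247
grasp_force: 60.9
```

Call:
{"name": "arm_command", "arguments": {"targets": [[0, 0, 0.001, 0, 0, 0], [0, 0, 0.002, 0, 0, 0], [0, 0, 0.002, 0, 0, 0], [0, 0, 0.002, 0, 0, 0], [0, 0, 0.002, 0, 0, 0]]}}

```text
time: 14.23
tcp_pos: [0.6055, -0.211, 0.1934]
orientation: [0.0, -0.0, 1.0, -0.0]
force: [-0.3, 0.2, 0.5]
finger_gap: 0.025
grasp_force: 61.1
```

```bash
cat > dial.py <<'E'
from h import *
def fitmark(c,tilt,U,show=None):
    # red mark & yellow hub pixels in wrist view
    h=cv2.cvtColor(c['color'],cv2.COLOR_RGB2HSV).astype(int)
    red=(((h[...,0]<6)|(h[...,0]>172))&(h[...,1]>170)&(h[...,2]>110)).astype(np.uint8)
    Rx=R.from_euler('x',tilt)
    P=lambda b:proj(c,U+Rx.apply(b))
    w=np.zeros_like(red);a=P([-.008,0,.054]).astype(int);w[a[1]-30:a[1]+30,a[0]-50:a[0]+50]=1;red*=w
    k,l,st,ce=cv2.connectedComponentsWithStats(red);print('red',[(st[i][4],ce[i].round(1).tolist()) for i in range(1,k) if st[i][4]>2])
    print('hub',P([-.0085,0,.054]).round(1),'block',P([.002,0,.13]).round(1),'rim L/R',P([-.008,.038,.054]).round(1),P([-.008,-.038,.054]).round(1))
    for m in (0,.2,.25,.3,.35,.4,.45): print('m',m,P([-.0085,-.03*np.sin(m),.054-.03*np.cos(m)]).round(1))
E
python3 - <<'E'
from dial import *
c=viewer.capture('wrist');fitmark(c,0,np.array([.603,-.211,.0945]))
for q in ('mark_tip','pointer_tip'):
    print(q,[(np.round(r['point'],1),round(r['conf'],2)) for r in mark_of('wrist',q)[:2]])
for q in ('mark','pointer'):
    for r in trace('wrist',q)[:1]:
        ys,xs=np.nonzero(r['region']);print(q,r['conf'],xs.min(),xs.max(),xs.mean(),ys.min(),ys.max(),ys.mean())
save(c,'d1.png',(270,160,380,235),7)
E
```

```text
red [(np.int32(19), [311.3, 200.4])]
hub [325.1 208.4] block [325.9 286.9] rim L/R [385.4 209.2] [264.9 209.1]
m 0 [324.9 196.5]
m 0.2 [316.7 196.7]
m 0.25 [314.6 196.8]
m 0.3 [312.6 197. ]
m 0.35 [310.6 197.1]
m 0.4 [308.6 197.3]
m 0.45 [306.7 197.5]
mark_tip [(array([310.5, 201.2]), 0.41)]
pointer_tip [(array([325.9, 195. ]), 0.62), (array([321.4, 199.8]), 0.27)]
mark 0.16 131 517 323.69059249208505 179 311 217.91578471279965
pointer 0.57 315 332 323.69325153374234 200 214 206.53987730061348
```

View pics/d1.png

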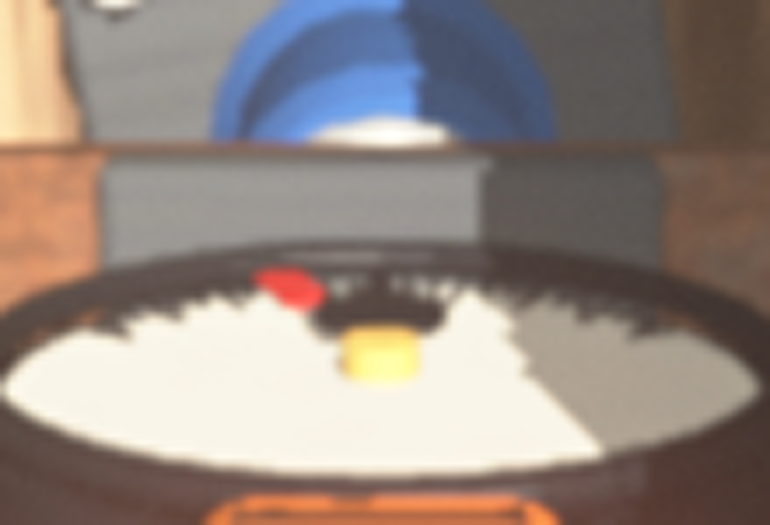

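Call:
{"name": "arm_command", "arguments": {"targets": [[0, -0.0017, 0, -1, 0, 0], [0, -0.006, 0.0001, -3.5, 0, 0], [0, -0.0112, 0.0004, -6.5, 0, 0], [0, -0.0163, 0.0009, -9.5, 0, 0], [0, -0.0214, 0.0014, -12.5, 0, 0], [0, -0.0256, 0.0021, -15, 0, 0], [0, -0.0289, 0.0026, -17, 0, 0], [0, -0.0303, 0.0029, -17.8, 0, 0]]}}

```text
time: 15.15
tcp_pos: [0.6048, -0.2438, 0.19]
orientation: [0.0, 0.001, 0.988, 0.155]
force: [0.1, -1.7, -0.6]
finger_gap: 0.0253
grasp_force: 61.1
```

Call:
{"name": "arm_command", "arguments": {"targets": [[0, 0, 0, 0, 0, 0], [0, 0, 0, 0, 0, 0], [0, 0, 0, 0, 0, 0], [0, 0, 0, 0, 0, 0], [0, 0, 0, 0, 0, 0], [0, 0, 0, 0, 0, 0], [0, 0, 0, 0, 0, 0], [0, 0, 0, 0, 0, 0]]}}

```text
time: 15.82
tcp_pos: [0.6051, -0.2428, 0.1906]
orientation: [0.0, -0.0, 0.988, 0.152]
force: [-0.4, -5.9, -0.0]
finger_gap: 0.0254
grasp_force: 61.1
```

Call:
{"name": "arm_command", "arguments": {"targets": [[0, 0, 0, 0, 0, 0], [0, 0, 0, 0, 0, 0], [0, 0, 0, 0, 0, 0], [0, 0, 0, 0, 0, 0], [0, 0, 0, 0, 0, 0], [0, 0, 0, 0, 0, 0], [0, 0, 0, 0, 0, 0], [0, 0, 0, 0, 0, 0]]}}

```text
time: 16.48
tcp_pos: [0.605, -0.2428, 0.1906]
orientation: [0.0, -0.0, 0.988, 0.152]
force: [-1.9, -5.2, 0.1]
finger_gap: 0.0255
grasp_force: 61.1
```

```bash
python3 - <<'E'
from dial import *
from go import need
c=viewer.capture('wrist');need([.6055,-.241,.192],0,17.8)
fitmark(c,.311,np.array([.603,-.211,.0955]))
for q in ('mark_tip','pointer_tip','under','end_low'):
    print(q,[(np.round(r['point'],1),round(r['conf'],2)) for r in mark_of('wrist',q)[:2]])
for r in trace('wrist','pointer')[:1]:
    ys,xs=np.nonzero(r['region']);print(xs.min(),xs.max(),xs.mean(),ys.min(),ys.max())
save(c,'d2.png',(255,150,385,245),6)
E
```

```text
tcp [ 0.605  -0.2428  0.1906] t 16.53 F [-0.7  -5.12 -1.68] gap 0.0254 gf 61.1
shift [-0.0005  0.0021 -0.0008] turn [-0.26  0.    0.03]
red []
hub [326.8 208.3] block [327.5 285.7] rim L/R [386.6 209.2] [267.  208.9]
m 0 [326.6 196.5]
m 0.2 [318.4 196.7]
m 0.25 [316.3 196.9]
m 0.3 [314.3 197. ]
m 0.35 [312.3 197.2]
m 0.4 [310.4 197.3]
m 0.45 [308.4 197.6]
mark_tip [(array([66.6, 74.3]), 0.35)]
pointer_tip [(array([313.1, 198.3]), 0.75)]
under [(array([323.5, 201.4]), 0.85)]
end_low [(array([139.3, 201. ]), 0.95)]
308 328 318.5933014354067 199 214
```

View pics/d2.png

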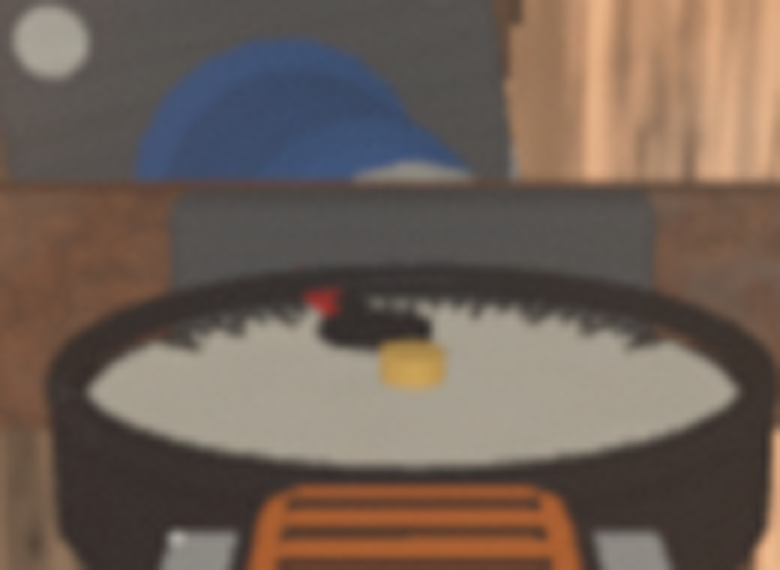

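```bash
python3 - <<'E'
from h import *
for f,k,ox,oy in (('d1.png',7,270,160),('d2.png',6,255,150)):
    im=cv2.imread('pics/'+f).astype(float);b,g,r=im[...,0],im[...,1],im[...,2]
    yy,xx=np.mgrid[:im.shape[0],:im.shape[1]]
    win=(yy>255)&(yy<330)&(xx>230)&(xx<360)
    w=np.clip((r-np.maximum(g,b))/(r+40)-.25,0,None)*win*(abs(g-b)<40)
    cx=(w*xx).sum()/w.sum()/k+ox;cy=(w*yy).sum()/w.sum()/k+oy
    y=np.clip((np.minimum(r,g)-b)/(r+1)-.25,0,None)*(yy>320)*(yy<400)*(xx>320)*(xx<460)
    hx=(y*xx).sum()/y.sum()/k+ox;hy=(y*yy).sum()/y.sum()/k+oy
    ys,xs=np.nonzero(w>.1);print(f,'red',cx,cy,xs.min()/k+ox,xs.max()/k+ox,'hub',hx,hy,'off',cx-hx)
# scale in the level pose
import itertools
s=readout.state();print(s['tcp_pos'],s['time'],s['force'],2*np.degrees(np.arcsin(s['orientation'][3])))
# numeric: brace-frame camera from the current tilted pose
c=viewer.capture('wrist');q=s['orientation'];T=R.from_quat(q[[1,2,3,0]])
Rb=T*R.from_matrix(np.diag([-1.,1,-1])).inv();U=s['tcp_pos']-Rb.apply([.0025,0,.099])
P=lambda v:proj(c,U+Rb.apply(v))
h=P([-.014,0,.054]);print('U',U,'hub',h)
for x in (-.0085,-.006,-.004):
  print(x,[(m,(P([x,-.03*np.sin(m),.054-.03*np.cos(m)])-h).round(2).tolist()) for m in (.28,.3,.32,.34)])
for d in (-.009,-.011,-.013): print('ptr tip',d,(P([d,-.03*np.sin(.306),.054-.03*np.cos(.306)])-h).round(2))
E
```

```text
d1.png red 311.7540327236363 200.96428653921478 306.2857142857143 316.42857142857144 hub 324.2316268664186 210.23149035689204 off -12.477594142782266
d2.png red 308.9314294366488 200.09280565560897 306.0 311.1666666666667 hub 323.60850017036586 210.52176149030782 off -14.677070733717073
[ 0.60503091 -0.2428154   0.19062531] 16.7833 [ 0.108275   -5.82307988 -0.96387881] 17.538633342190646
U [ 0.60253539 -0.21298328  0.09622686] hub [324.55082951 199.75178145]
-0.0085 [(0.28, [-11.64, -2.98]), (0.3, [-12.45, -2.92]), (0.32, [-13.25, -2.86]), (0.34, [-14.05, -2.79])]
-0.006 [(0.28, [-11.61, 0.38]), (0.3, [-12.41, 0.44]), (0.32, [-13.21, 0.5]), (0.34, [-14.01, 0.58])]
-0.004 [(0.28, [-11.58, 3.05]), (0.3, [-12.38, 3.11]), (0.32, [-13.18, 3.18]), (0.34, [-13.98, 3.25])]
ptr tip -0.009 [-12.69  -3.58]
ptr tip -0.011 [-12.72  -6.28]
ptr tip -0.013 [-12.75  -9.  ]
```

```bash
python3 - <<'E'
from h import *
s=readout.state();print(s['time'],s['tcp_pos'],s['force'],abs(s['qvel']).max(),s['grasp_force'])
print(job.hand_in())
E
```

```text
16.8333 [ 0.60504651 -0.24277621  0.19060289] [-0.47692017 -6.36070027 -0.43032598] 0.002813585473451455 61.10758066177368
the job is handed in; nothing more can be done
None
```

I handed the job in at 16.8 s with the brace gripped and still on the stud, tilted about 0.306 rad against a mark I estimated at 0.30–0.31. The stud looks pressed about 4–6 mm. I worked these out from the wrist picture and arm pose: the pointer partly hid the mark, so I couldn't see it settle there, and the stud still pushed the bar sideways with about 6 N.

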